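# Set the travel limit of a syringe pump by feel

## Robot

A 6-joint arm with a two-finger parallel gripper is mounted at the origin on the work surface; the furniture and walls round the work are solid. World frame = base frame: x ahead of the robot, y to its left, z up, the work surface at z = 0. Lengths are in m, angles in rad, forces in N, time in s.
With the tool pointing down it reaches from about 0.275 to 0.825 m from the base axis. Payload 4.9 kg.
Tool frame: the origin (TCP) lies midway between the tips of the shut fingers; the grasp point (between the pads) lies 19 mm behind it (grip_point_offset is the distance from the TCP to the grasp point, in m); z points along the fingers, y is the line along which they close (so a half turn about z gives the same grasp; the last joint's range is limited). The gripper opens to 85 mm and grips with 20 to 120 N. Pads are 22 mm wide; open, the fingers measure 114 mm over their backs; the gripper's body (76 mm by 85 mm) begins 54 mm behind the grasp point. The pads swing forward as they close: fully open they stand 13 mm farther back than shut.
Start: joints at [1.197, 0.326, -0.193, 1.052, 0, 1.437], TCP at [0.131, 0.534, 0.231] pointing down, gripper open.
Joint ranges: [-2.65, 2.65], [-0.97, 1.79], [-1.3, 1.35], [-1.93, 2.1], [-1.47, 1.37], [-3.14, 3.14]. Speed limits (rad/s): [2.57, 2.57, 3.14, 3.14, 3.14, 3.14].

## Interface

Orientations are given as a rotation vector (axis times angle).
In Python, from cell import * gives the robot as it stands. Calls block until the motion is done:
- movep(position, orientation): joint-space move of the TCP to a pose.
- move_l(position, velocity=0.15, rot=None, until_force=None): straight line of the TCP; rot=None keeps the orientation; velocity is the mean speed in m/s. With until_force (N) it stops when the force on the tool has changed by that much, and returns True; else False.
- set_joints(angles): joint-space move.
- let_go() and grab(newtons=None): open the fingers fully, or close them until they stop; newtons is the grip in N (None keeps the last).
- sleep(seconds).
- ik(position, orientation): joint angles nearest the present ones, or None.
- get_state(): the state.
- grab_frame(name): name is "scene" or "top" or "wrist"; returns a dict with "img" (400x640x3 uint8, red, green, blue), "fx", "fy", "cx", "cy" (pixels), "cam_to_world" (4x4, takes a point from camera to world coordinates); the wrist camera has in their place "T_tool_cam" (4x4, takes a point from camera to tool coordinates, whose origin is the TCP and whose axes are the flange's). Camera axes: x right, y down, z forward; pixel columns grow to the right and rows downward; lengths in m; the calibration is good to about 2 mm. The wrist camera is an equidistant fisheye: a pixel r from the principal point sees the ray r / f radians off the axis. A picture is of the moment at which its call begins: read the wrist's pose just before it. There is no depth.
A pose or a line that the arm cannot do raises MotionError and nothing moves.
- sign_off(): hands the job in; it is judged then, once.
Trained networks look in the newest picture that a camera, given by its name, has taken for a name from the list of things; names that differ only in an ending like _2 or _b are one class to them, and where a whole thing is asked for, a point or a joint stands for the part that bears it (a point fixed in the world has none). Each returns a list of dicts, best first, with "score" (0 to 1); they miss things now and then, are a little off and sometimes report something else, mostly with a low value. They report only what shows in the picture. A call takes as long as a camera call.
- spot_in(camera, name): "centre" ([column, row] in pixels, amid what is visible of it).
- silhouettes(camera, name): "mask" (400x640 bool, what is visible of it) and "centre" ([column, row] in pixels, amid what is visible of it).
- tip_of(camera, name): "centre" ([column, row] in pixels: a listed point, or the origin of a listed thing).
The state is a dict: "clock": time; "q": joint angles; "joint_velocities": joint speeds; "tau": joint torques, N m; "position": TCP position; "eef_rot": TCP orientation; "contact_force": force on the tool from outside, world axes, zero at the start; "wrist_torque": the same for the moment, N m; "finger_gap": opening from 0.0 (shut) to 1.0 (fully open); "grasp_force": force on a finger pad.
Only numpy, scipy, OpenCV 4.12 (cv2) and the standard library are available. Lean on these libraries where they do the work, as an engineer would, in place of code of your own. Each camera call takes 0.05 s, during which the arm holds its last target. There are 200 camera calls.

## Task

Set the travel limit of the syringe pump by feel, so that the pump can never jam the piston into the end of its steel syringe: slide the pusher block by its black grip tab gently towards the syringe until the piston just runs tight inside the barrel, and do not force it. Back the block off about 6 mm from where it went tight and let go, then slide the orange-knobbed limit collar along the front rod until it just touches the block, without shoving the block back, and leave it there. Leave the bottles and the other things round the pump where they stand.

Things in the scene. Friction and masses are not known exactly. Their poses are not given: they have to be found in the camera images.
- syringe_pump: white syringe pump fixed on the table, 190 x 370 mm, deck 62 mm high; origin under its centre. y axis: along the rods from the grey drive end (-y, 108 mm high) to the steel syringe (+y; y = 44 to 186 mm, axis at x = 22 mm, 28 mm thick, flange top 130 mm high); x away from the keypad face, z up. Block and collar slide along y only
- pusher (a joint): travel (m) of the pusher block with the plunger: grows towards the syringe (pump +y), 0 to 0.118, starts at 0 to 0.02. Slides with about 4 N, plus 6 N per m/s, and stays where left. Somewhere from 0.05 to 0.09, unseen and new each time, the piston runs tight: then about 3 N per mm adds to the friction, like a spring. Over 16 N added is forcing it
- pusher_grip (a point): middle of the black ribbed grip tab on the pusher block, 150 mm high; tab 44 mm wide (pump x), 22 mm thick (pump y), from 122 to 163 mm high; pinch it from above, fingers closing along pump y. The aluminium block below is 166 x 32 x 56 mm, top at 122 mm
- pusher_face (a point): point on the syringe-side (+y) face of the pusher block where the front rod leaves it, 85 mm high, 16 mm ahead of the block's middle: here the collar's nose meets the block
- limit_collar (a joint): travel (m) of the limit collar on the front rod: grows towards the pusher block (pump -y), 0 to 0.20, starts at 0 to 0.035. Drags with about 1.5 N plus 4 N per m/s and stays where left; when its nose touches the block the resistance jumps by up to the block's 4 N, then the block slides back too
- collar_grip (a point): middle of the collar's upright orange knob, 128 mm high; knob 20 mm in diameter, from 106 to 142 mm high, at pump x = -65 mm; pinch it from above, fingers closing along pump x. The steel collar below is 28 mm wide, top 100 mm high
- collar_nose (a point): centre of the collar's flat nose, the face towards the pusher block, 85 mm high, 28 mm from the knob's axis along pump -y
- amber_bottle: brown bottle with black cap, 39 mm across, 89 mm tall; bystander, to be left where it stands; origin under its middle, z up
- red_bottle: small bottle of red stain with white cap, 42 mm across, 94 mm tall; bystander, to be left where it stands; origin under its middle, z up
- yellow_cap_bottle: bottle with yellow screw cap, 44 mm across, 107 mm tall; bystander, to be left where it stands; origin under its middle, z up
- beaker: clear beaker, 74 mm across, 94 mm tall; bystander, to be left where it stands; origin under its middle, z up
- sample_jar: white jar with blue lid, 56 mm across, 72 mm tall; bystander, to be left where it stands; origin under its middle, z up
- slide_carton: small white and blue carton, 45 x 67 x 52 mm; bystander, to be left where it stands; origin under its middle, z up
- tube_rack_orange: orange tube rack, 55 x 225 x 42 mm; bystander, to be left where it stands; origin under its middle, z up

How it is judged:
By the outcome, as a careful person would: the job done as asked, in the order asked, and still so for the second after the job is handed in, with the robot touching nothing.
It also fails if it takes over 58 s, if anything falls off the work surface, if the arm or the gripper's body presses on something with over 40 N, if the wrist force passes 120 N, or if a joint passes its speed limit or range.

## Working session

There is one attempt and no reset: what is moved stays moved. The work goes in short steps, each a Python script; the robot and the scene stay as the last script left them, time stands still between calls to the robot, and variables do not carry over. Pictures are saved under pics/ and viewed, at most 10 in all, crops included, and the job is handed in when it is done.

```bash
ls; mkdir -p pics; python3 - <<'E'
from cell import *
import cv2
s=get_state();print(s['clock'],s['position'],s['eef_rot'],s['contact_force'])
for c in ['scene','top']:
    f=grab_frame(c);cv2.imwrite(f'pics/{c}0.png',f['img'][:,:,::-1])
    print(c,f['fx'],f['cx'],f['cy'],f['cam_to_world'].round(3).tolist() if hasattr(f['cam_to_world'],'round') else f['cam_to_world'])
    for n in ['syringe_pump','pusher_grip','pusher_face','collar_grip','collar_nose']:
        r=tip_of(c,n);print(n,[(x['score'],x['centre']) for x in r[:2]])
print(get_state()['clock'])
E
```

```text
pics
0.0 [0.13037886 0.53369668 0.23048999] [-3.75669742e-01 -3.11860701e+00  2.72527846e-03] [-0.05162894 -0.37484075  0.68505168]
scene 388.6172573939615 317.41393318701574 194.66804231963167 [[0.898, -0.254, 0.359, 0.128], [-0.44, -0.538, 0.719, -0.809], [0.01, -0.804, -0.595, 0.836], [0.0, 0.0, 0.0, 1.0]]
syringe_pump [(0.56, [340.6, 273.5])]
pusher_grip [(0.72, [371.8, 252.3]), (0.65, [400.3, 235.6])]
pusher_face [(0.75, [343.6, 279.8])]
collar_grip [(0.64, [289.3, 222.1])]
collar_nose [(0.66, [298.7, 238.8])]
top 449.951299968746 315.4153982601571 201.98676230853053 [[-0.023, -0.978, 0.209, 0.235], [-1.0, 0.023, -0.002, 0.05], [-0.003, -0.209, -0.978, 1.567], [0.0, 0.0, 0.0, 1.0]]
syringe_pump [(0.63, [373.2, 214.3])]
pusher_grip [(0.69, [412.3, 197.0])]
pusher_face [(0.9, [409.3, 223.0])]
collar_grip [(0.4, [341.8, 235.2])]
collar_nose [(0.43, [354.7, 234.3])]
0.6
```

View pics/scene0.png

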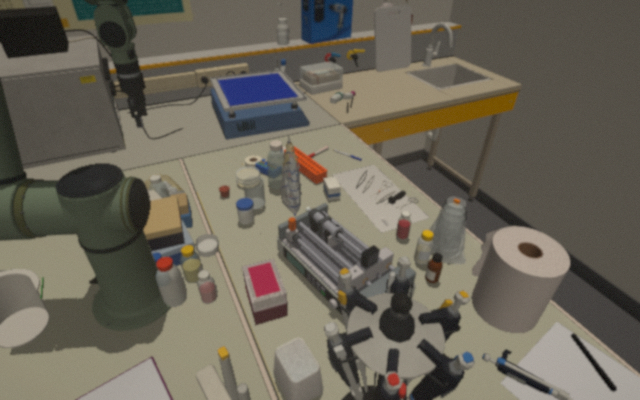

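View pics/top0.png

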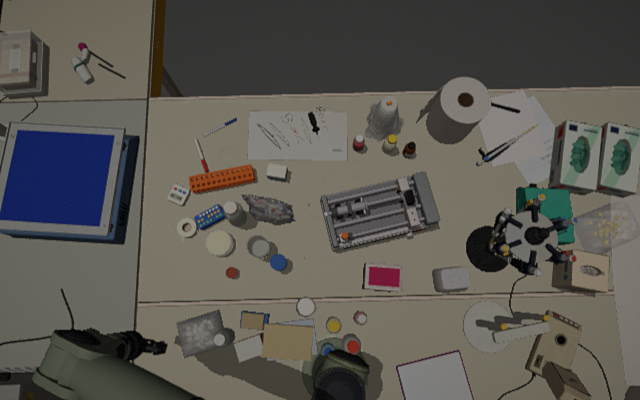

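```bash
cat > h.py <<'E'
from cell import *
import numpy as np, cv2
def ray(f,p):
    T=np.array(f['cam_to_world']);d=T[:3,:3]@np.array([(p[0]-f['cx'])/f['fx'],(p[1]-f['cy'])/f['fy'],1]);return T[:3,3],d/np.linalg.norm(d)
def wray(f,p,pos,rot):
    T=np.array(f['T_tool_cam']);R=cv2.Rodrigues(np.array(rot,float))[0]
    v=np.array([(p[0]-f['cx'])/f['fx'],(p[1]-f['cy'])/f['fy']]);t=np.linalg.norm(v)
    d=np.r_[np.sin(t)*v/t,np.cos(t)];return np.array(pos)+R@T[:3,3],R@T[:3,:3]@d
def tri(rs):
    A=np.zeros((3,3));b=np.zeros(3)
    for o,d in rs:
        P=np.eye(3)-np.outer(d,d);A+=P;b+=P@o
    x=np.linalg.solve(A,b);return x,[round(float(np.linalg.norm((np.eye(3)-np.outer(d,d))@(x-o))),4) for o,d in rs]
def atz(r,z):
    o,d=r;return o+d*(z-o[2])/d[2]
E
python3 - <<'E'
from h import *
fs=grab_frame('scene');ft=grab_frame('top')
P={'syringe_pump':([340.6,273.5],[373.2,214.3]),'pusher_grip':([371.8,252.3],[412.3,197]),'pusher_grip2':([400.3,235.6],[412.3,197]),'pusher_face':([343.6,279.8],[409.3,223]),'collar_grip':([289.3,222.1],[341.8,235.2]),'collar_nose':([298.7,238.8],[354.7,234.3])}
for n,(a,b) in P.items(): 
    x,e=tri([ray(fs,a),ray(ft,b)]);print(n,x.round(4),e)
E
```

```text
syringe_pump [ 0.5259 -0.1585 -0.008 ] [0.004, 0.004]
pusher_grip [ 0.5468 -0.2635  0.1629] [0.0028, 0.0028]
pusher_grip2 [ 0.5712 -0.273   0.2066] [0.0402, 0.0402]
pusher_face [ 0.4733 -0.2618  0.0984] [0.0028, 0.0028]
collar_grip [ 0.4298 -0.0344  0.1264] [0.0017, 0.0017]
collar_nose [ 0.4369 -0.079   0.0971] [0.0005, 0.0005]
```

The scene view shows the pump lying mid-table, with the orange knob at about (292,225) and the black tab at about (371,255). In the top view the tab is at (409,198), the knob at (345,236), and the drive end is on the right. Pump +y runs roughly along world +y, yawed by about 11–13°. Next I'll refine this with the wrist camera.

```bash
cat >> h.py <<'E'
def rotv(yaw_y):  # tool down, tool y axis along world angle yaw_y
    y=np.array([np.cos(yaw_y),np.sin(yaw_y),0]);z=np.array([0,0,-1.]);x=np.cross(y,z)
    return cv2.Rodrigues(np.column_stack([x,y,z]))[0].ravel()
E
python3 - <<'E'
from h import *
yaw=np.radians(12)
for p in [(0.50,-0.2,0.33),(.547,-.26,.14),(.44,-.08,.12)]:
    for a in (yaw+np.pi/2,yaw-np.pi/2,yaw,yaw+np.pi):
        q=ik(p,rotv(a));print(p,round(np.degrees(a)),None if q is None else np.round(q,2))
a=yaw+np.pi/2
q=[ik((.5,-.2,.33),rotv(b)) for b in (yaw+np.pi/2,yaw-np.pi/2)]
c=[(abs(x[5]),i) for i,x in enumerate(q) if x is not None];i=min(c)[1]
R=rotv((yaw+np.pi/2,yaw-np.pi/2)[i]);obs={}
for k,p in enumerate([(.5,-.21,.33),(.48,-.12,.33)]):
    movep(p,R);s=get_state();f=grab_frame('wrist');cv2.imwrite(f'pics/w{k}.png',f['img'][:,:,::-1])
    for n in ['syringe_pump','pusher_grip','pusher_face','collar_grip','collar_nose']:
        r=tip_of('wrist',n);print(k,n,[(x['score'],x['centre']) for x in r[:2]])
        if r: obs.setdefault(n,[]).append(wray(f,r[0]['centre'],s['position'],s['eef_rot']))
for n,r in obs.items():
    if len(r)>1: x,e=tri(r);print(n,x.round(4),e)
    for zz in r: print('  atz',atz(zz,{'syringe_pump':0,'pusher_grip':.15,'collar_grip':.128}.get(n,.085)).round(4))
print(get_state()['clock'],get_state()['contact_force'],f['fx'],f['T_tool_cam'])
E
```

```text
(0.5, -0.2, 0.33) 102 [-0.52  0.26 -0.03  1.28  0.   -0.73]
(0.5, -0.2, 0.33) -78 [-0.52  0.26 -0.03  1.28  0.    2.41]
(0.5, -0.2, 0.33) 12 [-0.52  0.26 -0.03  1.28  0.    0.84]
(0.5, -0.2, 0.33) 192 [-0.52  0.26 -0.03  1.28  0.   -2.3 ]
(0.547, -0.26, 0.14) 102 [-0.57  0.5  -0.17  0.9   0.   -0.77]
(0.547, -0.26, 0.14) -78 [-0.57  0.5  -0.17  0.9   0.    2.37]
(0.547, -0.26, 0.14) 12 [-0.57  0.5  -0.17  0.9   0.    0.8 ]
(0.547, -0.26, 0.14) 192 [-0.57  0.5  -0.17  0.9   0.   -2.35]
(0.44, -0.08, 0.12) 102 [-0.35  0.26 -0.61  0.7   0.   -0.55]
(0.44, -0.08, 0.12) -78 [-0.35  0.26 -0.61  0.7   0.    2.59]
(0.44, -0.08, 0.12) 12 [-0.35  0.26 -0.61  0.7   0.    1.02]
(0.44, -0.08, 0.12) 192 [-0.35  0.26 -0.61  0.7   0.   -2.13]
0 syringe_pump [(0.65, [340.8, 174.3]), (0.24, [339.6, 306.8])]
0 pusher_grip [(0.63, [265.3, 209.8])]
0 pusher_face [(0.56, [285.4, 140.6])]
0 collar_grip [(0.67, [461.4, 145.5])]
0 collar_nose [(0.93, [429.7, 137.4]), (0.31, [282.1, 295.0])]
1 syringe_pump [(0.77, [282.4, 172.4])]
1 pusher_grip [(0.61, [189.5, 205.9])]
1 pusher_face [(0.77, [217.8, 143.3])]
1
[... 299 characters left out ...]
-0.2598  0.15  ]
pusher_face [ 0.4835 -0.2571  0.0737] [0.0003, 0.0003]
  atz [ 0.4816 -0.2563  0.085 ]
  atz [ 0.4817 -0.2536  0.085 ]
collar_grip [ 0.4327 -0.0457  0.1224] [0.0009, 0.0009]
  atz [ 0.4335 -0.0483  0.128 ]
  atz [ 0.4314 -0.0473  0.128 ]
collar_nose [ 0.4369 -0.0706  0.0746] [0.0009, 0.0009]
  atz [ 0.4357 -0.0749  0.085 ]
  atz [ 0.437 -0.072  0.085]
4.7 [ 0.18487916 -0.04282239 -0.6376085 ] 309.70691628693146 [[-6.12955976e-04 -9.56368136e-01 -2.92163674e-01  7.42974304e-02]
 [ 9.99999257e-01 -2.78387826e-04 -1.18671246e-03  5.27365975e-05]
 [ 1.05359918e-03 -2.92164184e-01  9.56367596e-01 -1.42850420e-01]
 [ 0.00000000e+00  0.00000000e+00  0.00000000e+00  1.00000000e+00]]
```

```bash
python3 -c "
import cv2
a=cv2.imread('pics/w1.png')[60:330,100:500];cv2.imwrite('pics/w1c.png',cv2.resize(a,(800,540),interpolation=cv2.INTER_CUBIC))"
```

```text
(no output)
```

View pics/w1c.png

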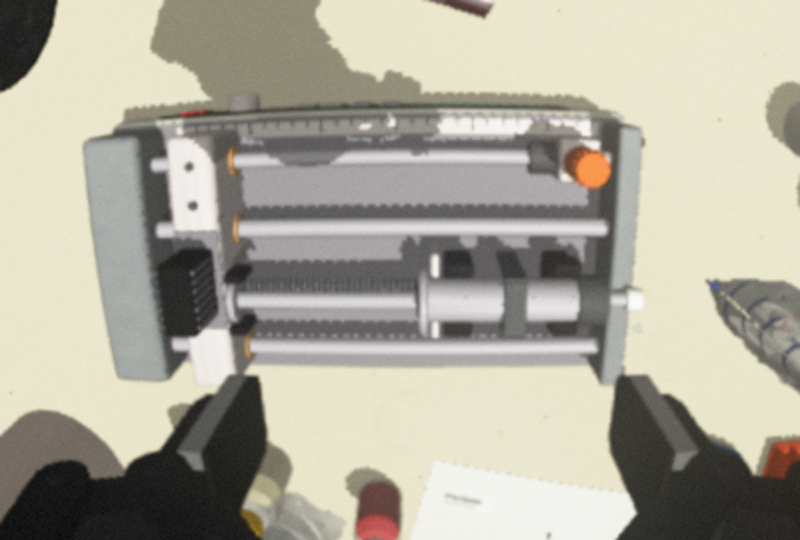

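The wrist view shows the pump almost aligned with the image. In the crop the tab is at (187,291) and the knob at (588,168), the front rod runs from (240,160) to (525,158), and the fingers have a clear approach. I'll get the yaw from the rods, then grasp the tab.

```bash
python3 - <<'E'
from h import *
s=get_state();f=grab_frame('wrist')
W=lambda c,z:atz(wray(f,(100+c[0]/2,60+c[1]/2),s['position'],s['eef_rot']),z)
for a,b in [((240,160),(525,158)),((245,229),(605,228)),((255,345),(595,345))]:
    A,B=W(a,.085),W(b,.085);d=B-A;print(A.round(4),B.round(4),'yaw',np.degrees(np.arctan2(-d[0],d[1])).round(2))
for n,z in (('pusher_grip',.163),('collar_grip',.142)):
    m=silhouettes('wrist',n)
    if m: print(n,m[0]['score'],m[0]['centre'],np.argwhere(m[0]['mask']).min(0),np.argwhere(m[0]['mask']).max(0))
# tab top face right (ribbed) edge and left edge in crop, z=.163
print(W((160,260),.163),W((208,252),.163),W((160,335),.163))
E
```

```text
[ 0.4763 -0.2526  0.085 ] [ 0.4392 -0.0732  0.085 ] yaw 11.68
[ 0.5213 -0.2427  0.085 ] [ 0.4718 -0.0101  0.085 ] yaw 12.02
[ 0.6033 -0.2263  0.085 ] [0.5537 0.007  0.085 ] yaw 12.02
pusher_grip 0.78 [203.4, 198.0] [124 178] [254 310]
collar_grip 0.97 [382.8, 140.2] [127 365] [153 405]
[ 0.52583499 -0.2694208   0.163     ] [ 0.51533067 -0.24082668  0.163     ] [ 0.57173348 -0.26689505  0.163     ]
```

```bash
cat >> h.py <<'E'
YAW=np.radians(12.0);U=np.array([-np.sin(YAW),np.cos(YAW),0]);X=np.array([np.cos(YAW),np.sin(YAW),0])
def show(t=''):
    s=get_state();F=np.array(s['contact_force']);p=np.array(s['position'])
    print(t,'t%.2f'%s['clock'],'u %.2f x %.2f z %.2f mm'%(1e3*p@U,1e3*p@X,1e3*p[2]),'Fu %.2f Fx %.2f Fz %.2f'%(F@U,F@X,F[2]),'gap %.3f gf %.1f'%(s['finger_gap'],s['grasp_force']),flush=True)
    return s
E
python3 - <<'E'
from h import *
R=rotv(YAW+np.pi/2);p=np.array([.550,-.260,.131])
movep(p+[0,0,.06],R);show('above')
print(move_l(p,.1,until_force=15));show('down')
grab(40);show('grab')
c=np.array(get_state()['position'])
for k in range(3):
    r=move_l(c+U*.008*(k+1),.03,until_force=9);show(f'push{k} {r}')
sleep(.2);show('rest')
E
```

```text
above t5.70 u -368.25 x 484.12 z 191.85 mm Fu -0.36 Fx 0.52 Fz 1.10 gap 0.999 gf 0.0
False
down t6.45 u -368.83 x 484.39 z 131.84 mm Fu -0.71 Fx 0.28 Fz 0.23 gap 1.002 gf 0.0
grab t7.05 u -368.17 x 484.06 z 131.32 mm Fu 3.16 Fx -0.21 Fz 3.80 gap 0.252 gf 40.4
push0 True t7.28 u -366.46 x 484.02 z 131.32 mm Fu -0.69 Fx -0.79 Fz 4.70 gap 0.248 gf 40.5
push1 False t7.90 u -351.74 x 483.99 z 131.32 mm Fu -0.28 Fx -1.62 Fz 4.00 gap 0.245 gf 40.4
push2 False t8.32 u -343.70 x 483.97 z 131.32 mm Fu -1.42 Fx -2.01 Fz 4.09 gap 0.253 gf 40.5
rest t8.52 u -343.74 x 483.98 z 131.34 mm Fu 0.68 Fx -2.27 Fz 5.50 gap 0.252 gf 40.6
```

```bash
python3 - <<'E'
from h import *
c=np.array(get_state()['position']);n=0
while n<3:
    u0=get_state()['position']@U
    r=move_l(c+U*.070,.015,until_force=8);s=show(f'push {r}');n+=1
    if s['position']@U-u0>.004: break
for _ in range(6): sleep(.05);show('rest')
E
```

```text
push True t10.94 u -309.99 x 483.85 z 131.34 mm Fu -0.68 Fx -1.65 Fz 3.21 gap 0.253 gf 40.3
rest t10.99 u -310.10 x 483.83 z 131.36 mm Fu -0.26 Fx 1.07 Fz 3.58 gap 0.247 gf 40.3
rest t11.04 u -310.21 x 483.84 z 131.32 mm Fu -0.06 Fx 1.06 Fz 2.00 gap 0.254 gf 40.3
rest t11.09 u -310.35 x 483.83 z 131.32 mm Fu 0.78 Fx 1.30 Fz 3.23 gap 0.251 gf 40.2
rest t11.14 u -310.44 x 483.83 z 131.34 mm Fu -0.02 Fx 0.85 Fz 2.99 gap 0.252 gf 40.2
rest t11.19 u -310.55 x 483.82 z 131.32 mm Fu 1.02 Fx 2.00 Fz 2.31 gap 0.250 gf 40.2
rest t11.24 u -310.64 x 483.84 z 131.36 mm Fu 0.55 Fx 1.32 Fz 1.91 gap 0.248 gf 40.2
```

```bash
python3 - <<'E'
from h import *
for th in (6.5,8,10):
    c=np.array(get_state()['position']);move_l(c+U*(-.316-c@U),.03);sleep(.2);show('back')
    c=np.array(get_state()['position'])
    for n in range(3):
        r=move_l(c+U*.012,.01,until_force=th);s=show(f'th{th} {r}')
        if not r or s['position']@U>-.3135: break
E
```

```text
back t11.74 u -315.39 x 483.82 z 131.33 mm Fu 3.13 Fx 0.08 Fz 5.53 gap 0.247 gf 40.6
th6.5 True t12.19 u -315.28 x 483.83 z 131.35 mm Fu -3.76 Fx -1.03 Fz 3.70 gap 0.253 gf 40.5
th6.5 True t12.86 u -309.56 x 483.81 z 131.34 mm Fu -2.68 Fx -0.63 Fz 2.25 gap 0.251 gf 40.5
back t13.39 u -314.52 x 483.88 z 131.35 mm Fu 1.17 Fx -1.98 Fz 6.30 gap 0.250 gf 40.7
th8 True t14.12 u -310.64 x 483.83 z 131.35 mm Fu -2.51 Fx -0.34 Fz 3.32 gap 0.254 gf 40.9
back t14.62 u -314.48 x 483.86 z 131.35 mm Fu 0.96 Fx -1.92 Fz 6.18 gap 0.249 gf 40.8
th10 True t15.39 u -310.27 x 483.82 z 131.37 mm Fu -3.28 Fx -1.37 Fz 3.04 gap 0.254 gf 41.8
```

```bash
python3 - <<'E'
from h import *
c=np.array(get_state()['position']);move_l(c+U*(-.3165-c@U),.03)
c=np.array(get_state()['position']);u0=c@U
for k in range(1,20):
    r=move_l(c+U*.0005*k,.004,until_force=8);s=show(f'{1e3*u0+.5*k:.2f} {r}')
    if np.array(s['contact_force'])@U<-10.5 or r or s['position']@U>-.3085: break
E
```

```text
-314.44 False t16.40 u -314.66 x 483.85 z 131.37 mm Fu -3.64 Fx -1.50 Fz 3.45 gap 0.251 gf 42.2
-313.94 False t16.68 u -314.00 x 483.87 z 131.38 mm Fu -3.36 Fx -1.19 Fz 4.74 gap 0.255 gf 42.1
-313.44 False t16.95 u -313.37 x 483.85 z 131.37 mm Fu -4.05 Fx -0.75 Fz 3.89 gap 0.246 gf 42.0
-312.94 False t17.23 u -312.87 x 483.83 z 131.39 mm Fu -2.76 Fx -0.83 Fz 4.06 gap 0.250 gf 42.0
-312.44 False t17.50 u -312.41 x 483.85 z 131.37 mm Fu -3.80 Fx -1.35 Fz 4.50 gap 0.251 gf 42.1
-311.94 False t17.77 u -311.91 x 483.87 z 131.38 mm Fu -3.56 Fx -2.28 Fz 4.81 gap 0.250 gf 42.1
-311.44 False t18.05 u -311.50 x 483.84 z 131.36 mm Fu -3.61 Fx -2.26 Fz 4.77 gap 0.250 gf 42.2
-310.94 False t18.32 u -311.22 x 483.85 z 131.39 mm Fu -5.15 Fx -1.19 Fz 3.47 gap 0.254 gf 42.3
-310.44 False t18.60 u -311.01 x 483.83 z 131.30 mm Fu -5.49 Fx -0.94 Fz 3.49 gap 0.250 gf 42.4
-309.94 False t18.88 u -310.81 x 483.84 z 131.34 mm Fu -5.91 Fx -0.26 Fz 2.23 gap 0.251 gf 42.7
-309.44 False t19.15 u -310.55 x 483.83 z 131.33 mm Fu -7.64 Fx -0.67 Fz 1.70 gap 0.248 gf 42.9
-308.94 False t19.43 u -310.30 x 483.84 z 131.35 mm Fu -6.94 Fx -1.39 Fz 2.61 gap 0.252 gf 43.2
-308.44 False t19.70 u -310.08 x 483.83 z 131.35 mm Fu -8.48 Fx -0.92 Fz 1.75 gap 0.250 gf 43.5
-307.94 False t19.98 u -309.79 x 483.82 z 131.33 mm Fu -9.16 Fx -1.96 Fz 1.15 gap 0.250 gf 43.8
-307.44 False t20.25 u -309.54 x 483.83 z 131.33 mm Fu -10.13 Fx -2.10 Fz 1.46 gap 0.243 gf 44.1
-306.94 False t20.52 u -309.30 x 483.83 z 131.33 mm Fu -10.06 Fx 0.15 Fz -0.41 gap 0.252 gf 44.4
-306.44 False t20.80 u -309.07 x 483.85 z 131.37 mm Fu -11.45 Fx -1.33 Fz 0.30 gap 0.249 gf 44.8
```

The force trace is clean: a sliding baseline of about 3.6 N and a slope of about 3 N/mm, which puts the tight point at u = −311.65 mm. I'll back off to −317.65 and release.

```bash
python3 - <<'E'
from h import *
T=-.31765
c=np.array(get_state()['position']);t=c+U*(T-c@U);cmd=t.copy();cmd[2]=.1313
move_l(cmd,.02);sleep(.2)
for _ in range(3):
    s=show('back');e=T-s['position']@U
    if abs(e)<.0003 and abs(np.array(s['contact_force'])@U)<2.5: break
    cmd=cmd+U*e;move_l(cmd,.01);sleep(.15)
show('pre');let_go();show('open')
p=np.array(get_state()['position']);move_l(p+[0,0,.09],.15);show('up')
s=get_state();f=grab_frame('wrist');cv2.imwrite('pics/w2.png',f['img'][:,:,::-1])
for n,z in [('pusher_grip',.15),('pusher_face',.085),('collar_grip',.128),('collar_nose',.085)]:
    for r in tip_of('wrist',n)[:1]:
        w=atz(wray(f,r['centre'],s['position'],s['eef_rot']),z);print(n,r['score'],r['centre'],'x %.1f u %.1f'%(1e3*w@X,1e3*w@U))
E
```

```text
back t21.71 u -315.51 x 483.87 z 131.29 mm Fu 2.75 Fx -1.17 Fz 7.33 gap 0.249 gf 41.1
back t22.23 u -317.42 x 483.84 z 131.28 mm Fu 4.49 Fx -1.29 Fz 7.73 gap 0.249 gf 41.1
back t22.62 u -317.53 x 483.84 z 131.28 mm Fu 3.43 Fx -1.94 Fz 7.96 gap 0.251 gf 41.2
pre t23.02 u -317.56 x 483.84 z 131.27 mm Fu 4.06 Fx -1.50 Fz 8.18 gap 0.248 gf 41.3
open t23.67 u -320.19 x 483.78 z 131.22 mm Fu -0.75 Fx 0.17 Fz -0.32 gap 1.000 gf 0.0
up t24.42 u -319.88 x 483.38 z 220.46 mm Fu -0.67 Fx 0.25 Fz -0.02 gap 0.998 gf 0.0
pusher_grip 0.66 [338.8, 113.2] x 415.5 u -306.8
pusher_face 0.68 [591.0, 291.2] x 647.8 u 97.7
collar_grip 0.85 [530.0, 124.1] x 414.8 u -134.0
collar_nose 0.91 [483.7, 116.4] x 413.2 u -160.5
```

View pics/w2.png

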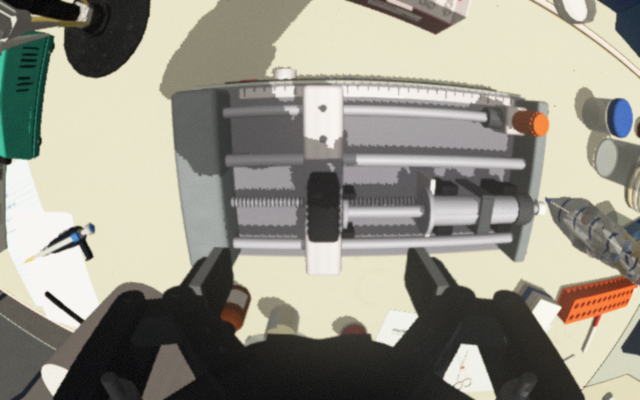

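The wrist view shows the block free at about columns 308–341, the knob at (530,124) and the gripper clear. The loaded arm sprang 2.6 mm when it opened, so I'll re-grasp to measure the block (arm compliance stays below the friction). I'll correct it if needed and then release unloaded.

```bash
python3 - <<'E'
from h import *
T=-.31765
p=np.array(get_state()['position']);g=p+U*(T-p@U);g[2]=.1313
move_l(g,.15);c0=show('at');grab(20);sleep(.2);s=show('regrab')
E
```

```text
at t25.42 u -318.02 x 483.75 z 131.92 mm Fu -0.77 Fx -0.25 Fz 0.70 gap 1.000 gf 0.0
regrab t26.21 u -317.72 x 483.49 z 131.75 mm Fu 0.63 Fx -1.07 Fz 5.86 gap 0.252 gf 23.7
```

```bash
python3 - <<'E'
from h import *
let_go();show('open');p=np.array(get_state()['position']);move_l(p+[0,0,.08],.2)
R=rotv(YAW);k=X*.4143+U*-.1343+np.array([0,0,.113])
movep(k+[0,0,.07],R);show('above')
print(move_l(k,.12,until_force=12));show('down')
s=get_state();f=grab_frame('wrist');cv2.imwrite('pics/w3.png',f['img'][:,:,::-1])
E
```

```text
open t26.85 u -317.64 x 483.30 z 131.25 mm Fu 0.26 Fx 0.40 Fz -0.01 gap 1.003 gf 0.0
above t28.98 u -134.45 x 414.30 z 182.65 mm Fu -0.29 Fx -0.25 Fz -0.76 gap 1.002 gf 0.0
False
down t29.71 u -134.56 x 414.64 z 113.36 mm Fu 0.02 Fx 0.46 Fz 1.03 gap 0.997 gf 0.0
```

View pics/w3.png

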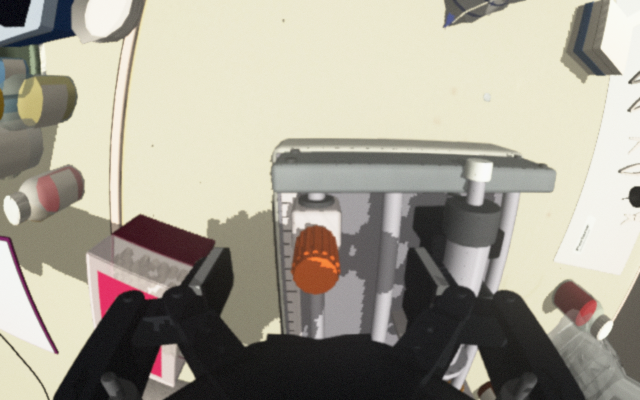

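The knob at (317,265) is centred between the open pads, and nothing is in the way. I'll grab it and slide.

```bash
python3 - <<'E'
from h import *
grab(30);show('grab')
c=np.array(get_state()['position']);u0=c@U
a=c+U*(-.262-u0);print(move_l(a,.06,until_force=14));show('slid')
E
```

```text
grab t30.37 u -134.34 x 413.30 z 113.28 mm Fu -0.33 Fx -4.03 Fz 5.91 gap 0.223 gf 29.3
False
slid t32.64 u -262.04 x 413.58 z 113.34 mm Fu -0.23 Fx 0.91 Fz 3.06 gap 0.221 gf 29.2
```

```bash
python3 - <<'E'
from h import *
s=get_state();c=np.array(s['position']);u0=c@U
B=[]
for k in range(1,32):
    move_l(c-U*.0005*k,.004,until_force=5);s=show(f'{1e3*u0-.5*k:.2f}')
    F=np.array(s['contact_force'])@U
    if k>5:
        b=np.median(B[2:]) ; 
        if F>b+1.7 or s['position']@U-(u0-.0005*k)>.0022: break
    B.append(F)
E
```

```text
-262.54 t32.94 u -262.36 x 413.60 z 113.33 mm Fu 1.49 Fx 1.20 Fz 4.23 gap 0.219 gf 29.2
-263.04 t33.22 u -263.02 x 413.59 z 113.33 mm Fu 2.13 Fx 0.10 Fz 2.98 gap 0.222 gf 29.2
-263.54 t33.49 u -263.63 x 413.60 z 113.35 mm Fu 1.36 Fx 0.43 Fz 3.33 gap 0.221 gf 29.2
-264.04 t33.77 u -264.09 x 413.59 z 113.32 mm Fu 1.33 Fx 0.38 Fz 2.63 gap 0.224 gf 29.2
-264.54 t34.04 u -264.59 x 413.59 z 113.31 mm Fu 1.65 Fx -0.50 Fz 2.91 gap 0.225 gf 29.2
-265.04 t34.32 u -265.09 x 413.60 z 113.33 mm Fu -0.10 Fx -0.07 Fz 3.13 gap 0.223 gf 29.2
-265.54 t34.59 u -265.60 x 413.61 z 113.35 mm Fu 2.13 Fx 0.07 Fz 3.42 gap 0.222 gf 29.2
-266.04 t34.87 u -266.11 x 413.59 z 113.34 mm Fu 1.39 Fx 0.17 Fz 2.85 gap 0.220 gf 29.2
-266.54 t35.14 u -266.58 x 413.58 z 113.32 mm Fu 1.77 Fx 0.35 Fz 3.31 gap 0.222 gf 29.2
-267.04 t35.42 u -267.10 x 413.59 z 113.34 mm Fu 0.50 Fx 0.39 Fz 3.35 gap 0.224 gf 29.2
-267.54 t35.69 u -267.60 x 413.60 z 113.34 mm Fu 1.22 Fx 1.25 Fz 3.64 gap 0.226 gf 29.2
-268.04 t35.97 u -268.10 x 413.59 z 113.33 mm Fu 1.28 Fx 0.71 Fz 3.37 gap 0.223 gf 29.2
-268.54 t36.24 u -268.59 x 413.58 z 113.3
[... 842 characters left out ...]
3.54 t38.99 u -273.62 x 413.61 z 113.36 mm Fu 1.56 Fx 1.09 Fz 3.34 gap 0.224 gf 29.2
-274.04 t39.27 u -274.13 x 413.60 z 113.38 mm Fu 1.65 Fx 1.23 Fz 2.91 gap 0.222 gf 29.2
-274.54 t39.54 u -274.64 x 413.64 z 113.37 mm Fu 0.48 Fx 0.67 Fz 3.40 gap 0.226 gf 29.2
-275.04 t39.82 u -275.10 x 413.60 z 113.34 mm Fu 1.64 Fx 1.05 Fz 2.17 gap 0.222 gf 29.2
-275.54 t40.09 u -275.60 x 413.61 z 113.35 mm Fu 1.62 Fx 2.00 Fz 2.67 gap 0.219 gf 29.2
-276.04 t40.37 u -276.10 x 413.60 z 113.33 mm Fu 0.53 Fx 1.78 Fz 3.49 gap 0.228 gf 29.2
-276.54 t40.64 u -276.61 x 413.60 z 113.36 mm Fu 1.57 Fx 0.85 Fz 1.89 gap 0.222 gf 29.2
-277.04 t40.92 u -276.69 x 413.58 z 113.34 mm Fu 3.09 Fx 1.50 Fz 4.22 gap 0.227 gf 29.2
```

Contact showed at u = −276.7: the tool stopped while the command went on, and the force rose 1.7 N, which is under the block's 4 N. I'll relieve the load, release and check.

```bash
python3 - <<'E'
from h import *
c=np.array(get_state()['position']);move_l(c+U*(-.27668-c@U),.01);sleep(.1);show('relieved')
let_go();show('open')
p=np.array(get_state()['position']);move_l(p+[0,0,.1],.15);show('up')
p=np.array(get_state()['position']);move_l(p-X*.06+U*.0+[0,0,.03],.15)
s=get_state();f=grab_frame('wrist');im=f['img'][:,:,::-1];cv2.imwrite('pics/w4.png',im)
for n,z in [('pusher_grip',.15),('pusher_face',.085),('collar_grip',.128),('collar_nose',.085)]:
    for r in tip_of('wrist',n)[:1]:
        w=atz(wray(f,r['centre'],s['position'],s['eef_rot']),z);print(n,r['score'],r['centre'],'x %.1f u %.1f'%(1e3*w@X,1e3*w@U))
show('end')
E
```

```text
relieved t41.27 u -276.70 x 413.61 z 113.34 mm Fu 2.15 Fx 2.17 Fz 3.92 gap 0.223 gf 29.2
open t41.92 u -276.69 x 413.53 z 113.30 mm Fu 0.68 Fx 0.32 Fz -0.88 gap 0.997 gf 0.0
up t42.74 u -276.32 x 413.10 z 212.58 mm Fu -0.59 Fx 0.01 Fz 0.71 gap 0.998 gf 0.0
pusher_grip 0.57 [459.4, 240.6] x 480.9 u -317.0
pusher_face 0.79 [377.4, 204.0] x 414.4 u -303.3
collar_grip 0.75 [383.6, 186.7] x 410.4 u -272.9
collar_nose 0.95 [379.3, 202.5] x 416.4 u -301.7
end t43.59 u -276.15 x 353.48 z 242.07 mm Fu -0.12 Fx 0.20 Fz 0.43 gap 0.997 gf 0.0
```

View pics/w4.png

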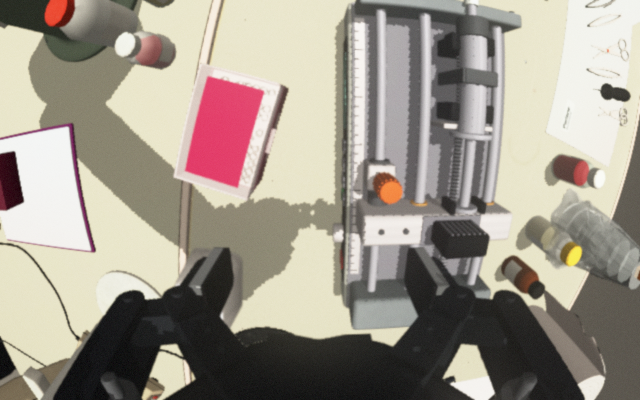

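The picture shows the knob at (388,188), with the collar's nose against the block face at about row 204. The nose and face points agree within 2 mm, the block is at u ≈ −317, the bottles stand undisturbed, and the gripper is clear. Handing in.

```bash
python3 -c "
from cell import *
print(sign_off())"
```

```text
the job is handed in; nothing more can be done
None
```

The job is handed in at about 44 s: the piston was felt tight without forcing (about 8 N added), the block was backed off 6.1 mm and released, the limit collar was left just touching it, and no bystander was touched.

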